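# Seat the kneading board against the worktop edge and clear its middle

### The job

Make the wooden kneading board ready for work. Push it away from you until the lip under its front edge is tight against the front edge of the worktop along its whole width, and push the tin and the mug that stand on it back until each touches the board's rear upstand. Do it all by pushing: lift nothing, tip nothing over, leave the butter dish in its corner of the board and do not disturb the things round the board.

Things in the scene. Friction and masses are not known exactly. Their poses are not given: they have to be found in the camera images.
- board: pale lacquered kneading board (friction about 0.3), loose, 1.1 kg: slab 318 (x) by 460 (y) by 18 mm; under its front edge a lip 18 mm thick hangs 28 mm down; an upstand 18 mm thick rises 45 mm above the slab along the rear. Origin: underside, below the middle of the upstand's front face; the slab spans x -300 to 18, y -230 to 230, z 0 to 18 mm. x away from the robot, y left, z up
- upstand_face (a point): middle of the upstand's front face (460 mm wide, looks to the robot), at (0, 0, 40) mm in the board's frame, 22 mm above the slab; the upstand's top is 63 mm above the underside. Pushing this face away from the robot, from above the slab, slides the board (about 7 N). The slab is clear for at least 40 mm in front of this face, except at the butter dish
- upstand_left (a point): point on the upstand's front face near its left end, (0, 200, 40) mm in the board's frame. The lip's rear face, which meets the worktop edge, lies parallel to the upstand's front face, 282 mm in front of it
- upstand_right (a point): the same near its right end, (0, -200, 40) mm in the board's frame. The worktop's front edge, the stop for the lip, is straight and runs along world y at x = 0.337 m: when the board is home, upstand_left and upstand_right are both at world x = 0.619 m
- tin: upright food tin with a printed paper label, cylinder of 57 mm diameter, 72 mm high, 0.18 kg, loose on the board's right or middle part, 55 to 95 mm short of the upstand. Origin: centre of its underside; z up
- mug: blue and white mug standing upright beside the tin (either may be the one further right), 92 mm high, straight round wall of 77 mm diameter, 0.21 kg, loose on the board, its handle pointing roughly to the right (-y). Origin: on its underside, 16 mm from the mug's axis towards the handle; the handle ends at y = -56 mm; z up
- mug_axis (a point): centre of the mug's round underside, (0, 16, 0) mm in the mug's frame; when the mug touches the upstand this is 39 mm from the upstand's face
- butter_dish: cream butter dish, 108 mm (x) by 142 mm (y), 14 mm high, with a loose cover on it (together about 76 mm high), in the rear left corner of the board by the upstand; it rides along with the board. Origin: centre of its underside; x and y along the board's
- butter_lid: cream cover of the butter dish, 78 x 110 x 62 mm with a bow on top, lying loose on the dish. Origin: centre of its underside
- glass_jug: glass jug with yellow plastic handle and bands, 103 mm high, about 90 mm diameter, loose on the worktop left of the board; bystander. Origin: near the centre of its underside
- yoghurt_cup: white patterned paper cup, 75 mm diameter, 84 mm high, loose on the worktop left of the board; bystander. Origin: centre of its underside
- spice_jar: spice jar with a red cap, 45 mm diameter, 106 mm high, loose at the wall behind the board; bystander. Origin: centre of its underside
Things that resemble listed ones, but are neither listed nor needed, are in the scene too. There is more than one size of the butter_lid; the job needs the larger.

How it is judged:
At the end, for the whole second after the job is handed in: both ends of the lip within 3 mm of the worktop's front face, board flat; tin and mug upright on the board, each within 6 mm of the upstand; butter dish still in the rear left corner of the board (within about 15 mm) with its cover on; all at rest (world x of each of upstand_left, upstand_right above 0.61595 m and height (world z) of board below 0.003 m and angle between board's own z axis and vertical below 0.02 rad and x of tin in the frame of board between -0.0347 and -0.02 m and x of mug_axis in the frame of board between -0.045 and -0.03 m and angle between each of tin, mug's own z axis and vertical below 0.1 rad and z of tin in the frame of board between 0.012 and 0.022 m and linear speed of each of tin, mug, board below 0.01 m/s and z of mug in the frame of board between 0.012 and 0.022 m and x of butter_dish in the frame of board above -0.082 m and y of butter_dish in the frame of board between 0.12 and 0.168 m and horizontal distance between butter_lid and butter_dish below 0.01 m); the robot touches nothing.
It fails at once if the board is lifted or tipped (height (world z) of board above 0.012 m or angle between board's own z axis and vertical above 0.06 rad).
It fails at once if the tin or the mug is lifted off the board or tipped (z of any of tin, mug in the frame of board above 0.028 m or angle between any of tin, mug's own z axis and vertical above 0.3 rad).
It fails at once if the butter dish is lifted, or pushed out of its corner of the board, or its cover is shifted (z of butter_dish in the frame of board above 0.028 m or x of butter_dish in the frame of board below -0.087 m or y of butter_dish in the frame of board below 0.115 m or y of butter_dish in the frame of board above 0.173 m or distance between butter_lid and butter_dish above 0.03 m).
It fails at once if the glass jug, the paper cup or the spice jar beside the board is moved by more than 20 mm (distance of any of glass_jug, yoghurt_cup, spice_jar from where it was at the start of the episode above 0.02 m).
It also fails if it takes over 67 s, if anything falls off the work surface, if the arm or the gripper's body presses on something with over 40 N, if the wrist force passes 120 N, or if a joint passes its speed limit or range.

### The arm

A 6-joint arm with a two-finger parallel gripper is mounted at the origin on a cart in front of the work surface, level with it; the furniture and walls round the work are solid. World frame = base frame: x ahead of the robot, y to its left, z up, the work surface at z = 0. Lengths are in m, angles in rad, forces in N, time in s.
With the tool pointing down it reaches from about 0.425 to 0.95 m from the base axis. Payload 3.5 kg.
Tool frame: the origin (TCP) lies at the very end of the fingers, on their centre line; the grasp point (between the pads) lies 19 mm behind it; z points along the fingers, y is the line along which they close (so a half turn about z gives the same grasp; the last joint's range is limited). The gripper opens to 85 mm and grips with 20 to 120 N. Pads are 22 mm wide; open, the fingers measure 114 mm over their backs; the gripper's body (76 mm by 85 mm) begins 54 mm behind the grasp point. The pads swing forward as they close: fully open they stand 13 mm farther back than shut.
Start: joints at [-1.366, 0.286, 1.577, -0, 1.279, -0.15], TCP at [0.235, -0.633, 0.231] pointing down, gripper open.
Joint ranges: [-2.77, 2.77], [-0.9, 2.22], [0.21, 2.48], [-1.53, 4.67], [0.24, 2.81], [-2.84, 2.84]. Speed limits (rad/s): [2.79, 2.79, 3.14, 3.14, 3.14, 3.14].

### API

Orientations are given as a unit quaternion [x, y, z, w].
In Python, from workcell import * gives the robot as it stands.
- The arm moves only by the tool carry_out, never from a script. Its argument "rows" is a list that holds one entry, the list of rows, each a list of 4 numbers: the shift along the tool's x, y, z in mm, then the turn about the tool's z in degrees. A call has exactly 8 rows; each row is the pose to reach, as a shift and turn from the pose commanded when the call began, along the tool's axes at that moment; what a row does not reach only later rows make up. A row lasts 1/12 s, in which the tool goes at most 41.7 mm and 7.16 degrees, less where a joint would pass 70% of its speed; a pose out of reach is approached as far as the arm can. A call with a gripper value outside its range is refused whole. "hand" is the closure, from -1 (fully open) to 1 (shut), set as the call begins (left out, the last holds). The fingers move at their own pace and stop on an object; "force" is the grip in N (left out, the last holds). Time passes only in rows, so rows that repeat a pose let the fingers close, or fill a call up. It gives the time, the measured TCP pose, the force, the opening and the grip force at its end, in the units of the state.
- read_state(): the state, without advancing time (a new reading comes with each control period).
- camera(name): name is "scene" or "top"; returns a dict with "img" (384x512x3 uint8, red, green, blue), "fx", "fy", "cx", "cy" (pixels), "rvec" (rotation vector, rad) and "tvec" (3), from world to camera coordinates, as OpenCV has them. Camera axes: x right, y down, z forward; pixel columns grow to the right and rows downward; lengths in m; the calibration is good to about 2 mm. A picture is of the moment at which its call begins. There is no depth.
- sign_off(): hands the job in; it is judged then, once.
The state is a dict: "time": time; "joint_positions": joint angles; "qd": joint speeds; "joint_torque": joint torques, N m; "tcp_pos": TCP position; "tool_rot": TCP orientation; "ft_force": force on the tool from outside, world axes, zero at the start; "ft_torque": the same for the moment, N m; "opening": opening from 0.0 (shut) to 1.0 (fully open); "grasp_force": force on a finger pad.
Only numpy, scipy, OpenCV 4.12 (cv2) and the standard library are available. Lean on these libraries where they do the work, as an engineer would, in place of code of your own. Each camera call takes 0.05 s, during which the arm holds its last target. There are 200 camera calls.

## Working session

There is one attempt and no reset: what is moved stays moved. The work goes in short steps, Python scripts to look and compute and a tool call to move; the robot and the scene stay as the last step left them, time stands still between calls to the robot, and variables do not carry over. Pictures are saved under pics/ and viewed, at most 10 in all, crops included, and the job is handed in when it is done.

Besides the shell and the picture viewer there is one more tool, called after "Call:" as name([rows], argument=value, ...), one row to a line, values as JSON. carry_out: Moves the arm, as the interface text tells. Its arguments: {"type":"object","properties":{"rows":{"type":"array"},"hand":{"type":"number"},"force":{"type":"number"}},"required":["rows"]}

```bash
mkdir -p pics; cat > h.py <<'E'
from workcell import *
import numpy as np, cv2
def ray(c,u,v,z):
    R=cv2.Rodrigues(np.array(c["rvec"],float))[0]; t=np.array(c["tvec"],float).ravel()
    o=-R.T@t; d=R.T@np.array([(u-c["cx"])/c["fx"],(v-c["cy"])/c["fy"],1.]); return o+d*(z-o[2])/d[2]
def proj(c,p):
    K=np.array([[c["fx"],0,c["cx"]],[0,c["fy"],c["cy"]],[0,0,1.]])
    return cv2.projectPoints(np.array(p,float).reshape(-1,1,3),np.array(c["rvec"],float),np.array(c["tvec"],float),K,None)[0].reshape(-1,2)
def save(n,c): cv2.imwrite(n,cv2.cvtColor(c["img"],cv2.COLOR_RGB2BGR))
E
python3 - <<'E'
from h import *
import pickle
d={}
for n in("scene","top"):
    c=camera(n); d[n]=c; save(f"pics/{n}0.png",c)
    R=cv2.Rodrigues(np.array(c["rvec"],float))[0]; print(n,-R.T@np.array(c["tvec"]).ravel(),c["fx"])
pickle.dump(d,open("c0.pkl","wb"))
s=read_state(); print(s["time"],s["tcp_pos"],s["tool_rot"],s["opening"])
E
```

```text
scene [0.00655411 1.11995734 0.61049731] 378.15308408122905
top [0.44698911 0.205877   1.31574849] 435.4082268855729
0.1 [ 0.23439246 -0.63235852  0.23003817] [ 9.84303680e-01  1.76479637e-01 -4.75574233e-05 -1.09617006e-03] 1.0018601404829188
```

View pics/scene0.png

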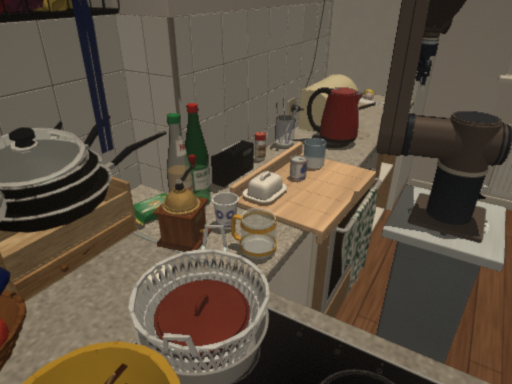

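View pics/top0.png

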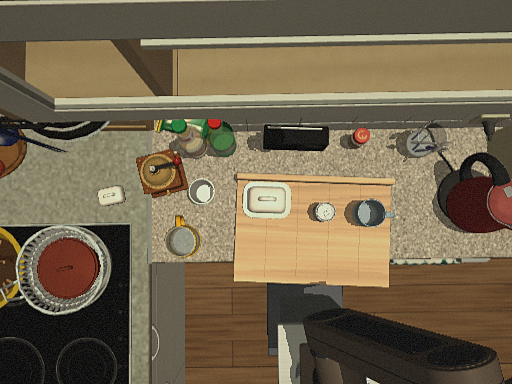

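The scene view shows the board with the butter dish (265,187), tin (298,168) and mug (315,152). In the top view the butter dish with its large cover is at (267,199), the tin at (324,212) and the mug at (371,212). The lid at (110,195) on the far left is the smaller look-alike, so the one on the dish fits. Next I confirm in an enlarged crop and measure.

```bash
python3 - <<'E'
from h import *
import pickle
c=pickle.load(open("c0.pkl","rb"))["top"]
im=cv2.cvtColor(c["img"],cv2.COLOR_RGB2BGR)[165:295,225:425]
cv2.imwrite("pics/crop0.png",cv2.resize(im,None,fx=4,fy=4,interpolation=cv2.INTER_CUBIC))
E
```

```text
(no output)
```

View pics/crop0.png

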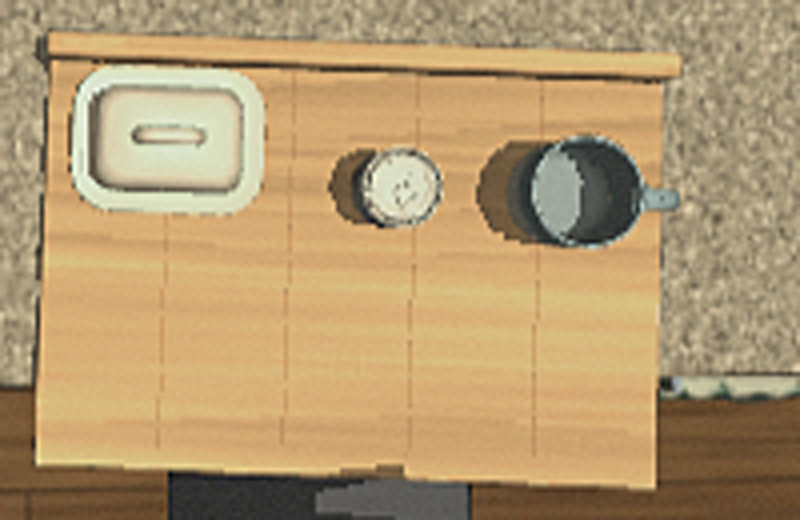

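Crop confirms: upstand top front edge (50,57)–(681,77), front edge (36,464)–(656,488), tin top centre (401,187), mug rim centre (586,192), handle to the right, dish with large cover at (168,140).

```bash
python3 - <<'E'
from h import *
import pickle
c=pickle.load(open("c0.pkl","rb"))["top"]
for n,u,v,z in [("upL",50,58,.063),("upR",681,77,.063),("frL",36,464,.018),("frR",656,488,.018),("tin",401,187,.09),("mug",586,192,.110),("handle",680,199,.07),("dishTL",70,66,.03),("dishBR",265,214,.03),("edge",690,385,0)]:
    print(n,ray(c,225+u/4-.4,165+v/4-.4,z).round(4))
for n,u,v,z in [("jug",183,240,.1),("cup",202,190,.084),("jar",361,135,.106),("black",296,137,.06),("kettle",440,200,.1)]:
    print(n,ray(c,u,v,z).round(4))
from scipy.spatial.transform import Rotation as R
print(R.from_quat(read_state()["tool_rot"]).as_matrix().round(3))
E
```

```text
upL [0.5788 0.2698 0.063 ]
upR [ 0.5574 -0.1844  0.063 ]
frL [0.2829 0.2863 0.018 ]
frR [ 0.2589 -0.1688  0.018 ]
tin [0.4808 0.0229 0.09  ]
mug [ 0.4747 -0.1014  0.11  ]
handle [ 0.4696 -0.1782  0.07  ]
dishTL [0.576  0.2567 0.03  ]
dishBR [0.4641 0.1145 0.03  ]
edge [ 0.332  -0.2021  0.    ]
jug [0.4071 0.4208 0.1   ]
cup [0.5471 0.3689 0.084 ]
jar [ 0.6927 -0.0815  0.106 ]
black [0.6995 0.0967 0.06  ]
kettle [ 0.5069 -0.2965  0.1   ]
[[ 0.938  0.347 -0.   ]
 [ 0.347 -0.938  0.002]
 [ 0.    -0.002 -1.   ]]
```

Call:
carry_out([
  [[18,-24,-9,2.5],[36,-49,-18,5],[53,-73,-26,7.6],[71,-97,-35,10.2],[89,-122,-44,12.7],[107,-146,-53,15.2],[125,-170,-61,17.8],[142,-195,-70,20.3]],
], hand=-1)

```text
time: 0.77
tcp_pos: [0.3, -0.399, 0.3009]
tool_rot: [1.0, -0.001, -0.0, -0.001]
ft_force: [0.6, 0.6, 0.0]
opening: 1.002
grasp_force: 0.0
```

Call:
carry_out([
  [[13,-37,0,0],[27,-74,0,0],[40,-111,0,0],[54,-148,0,0],[67,-185,0,0],[80,-222,0,0],[100,-255,0,0],[122,-285,0,0]],
])

```text
time: 1.43
tcp_pos: [0.4217, -0.1134, 0.3013]
tool_rot: [1.0, 0.0, 0.0, 0.0]
ft_force: [1.0, -0.4, 0.7]
opening: 1.002
grasp_force: 0.0
```

Call:
carry_out([
  [[20,-30,0,0],[40,-60,0,0],[60,-90,10,0],[80,-115,30,0],[95,-135,60,0],[108,-144,90,0],[113,-144,110,0],[113,-144,130,0]],
])

```text
time: 2.1
tcp_pos: [0.5346, 0.0295, 0.1689]
tool_rot: [1.0, 0.001, -0.001, -0.0]
ft_force: [-0.5, 0.5, -0.0]
opening: 1.002
grasp_force: 0.0
```

```bash
python3 - <<'E'
from h import *
c=camera("scene"); im=cv2.cvtColor(c["img"],cv2.COLOR_RGB2BGR)[80:240,210:400]
cv2.imwrite("pics/s1.png",cv2.resize(im,None,fx=3.7,fy=3.7,interpolation=cv2.INTER_CUBIC)); print(read_state()["tcp_pos"],read_state()["ft_force"])
E
```

```text
[0.53159649 0.02936752 0.16442269] [-2.02473281 -0.044511   -2.90421657]
```

View pics/s1.png

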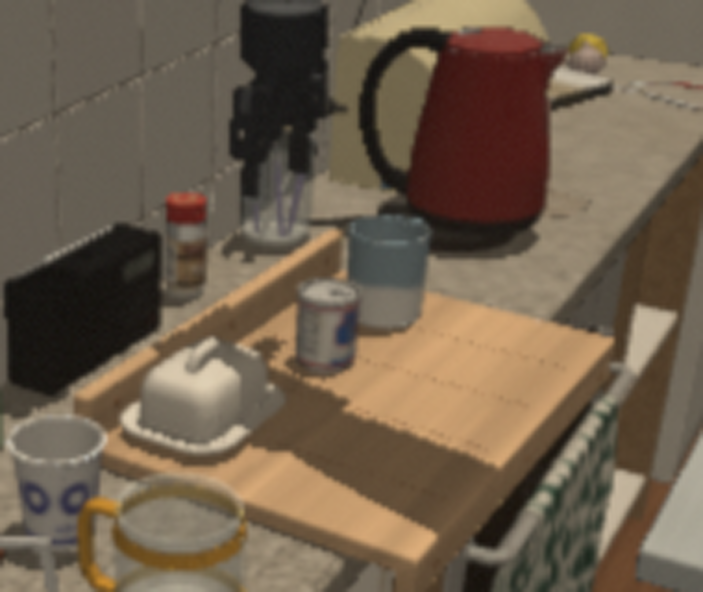

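Gripper hangs clear above the board in front of the upstand (crop 285,150), all objects undisturbed. Descend.

Call:
carry_out([
  [[2,0,20,0],[4,0,45,0],[4,0,70,0],[4,0,95,0],[4,0,115,0],[4,0,128,0],[4,0,136,0],[4,0,136,0]],
])

```text
time: 2.82
tcp_pos: [0.5373, 0.0284, 0.0338]
tool_rot: [1.0, 0.0, -0.002, -0.0]
ft_force: [0.1, 0.8, -0.5]
opening: 0.998
grasp_force: 0.0
```

Call:
carry_out([
  [[3,0,0,0],[6,0,0,0],[9,0,0,0],[12,0,0,0],[15,0,0,0],[18,0,0,0],[21,0,0,0],[24,0,0,0]],
])

```text
time: 3.48
tcp_pos: [0.5597, 0.0289, 0.0344]
tool_rot: [1.0, -0.0, -0.005, -0.001]
ft_force: [-8.9, 0.8, 1.8]
opening: 0.999
grasp_force: 3.9
```

Call:
carry_out([
  [[3,0,0,0],[6,0,0,0],[9,0,0,0],[12,0,0,0],[15,0,0,0],[18,0,0,0],[21,0,0,0],[24,0,0,0]],
])

```text
time: 4.15
tcp_pos: [0.5836, 0.0292, 0.0344]
tool_rot: [1.0, -0.0, -0.005, -0.001]
ft_force: [-7.6, 1.8, 3.2]
opening: 1.001
grasp_force: 4.0
```

Call:
carry_out([
  [[2,0,0,0],[4,0,0,0],[6,0,0,0],[8,0,0,0],[10,0,0,0],[11,0,0,0],[12,0,0,0],[12,0,0,0]],
])

```text
time: 4.82
tcp_pos: [0.5956, 0.0289, 0.0343]
tool_rot: [1.0, 0.001, -0.005, -0.0]
ft_force: [-7.3, 0.6, 3.2]
opening: 0.996
grasp_force: 3.9
```

```bash
python3 - <<'E'
from h import *
c=camera("top"); im=cv2.cvtColor(c["img"],cv2.COLOR_RGB2BGR)[145:295,225:425]
cv2.imwrite("pics/t1.png",cv2.resize(im,None,fx=4,fy=4,interpolation=cv2.INTER_CUBIC)); print(read_state()["tcp_pos"],read_state()["ft_force"])
E
```

```text
[0.59556067 0.02893453 0.03433975] [-6.98487551  0.82493216  3.66120566]
```

View pics/t1.png

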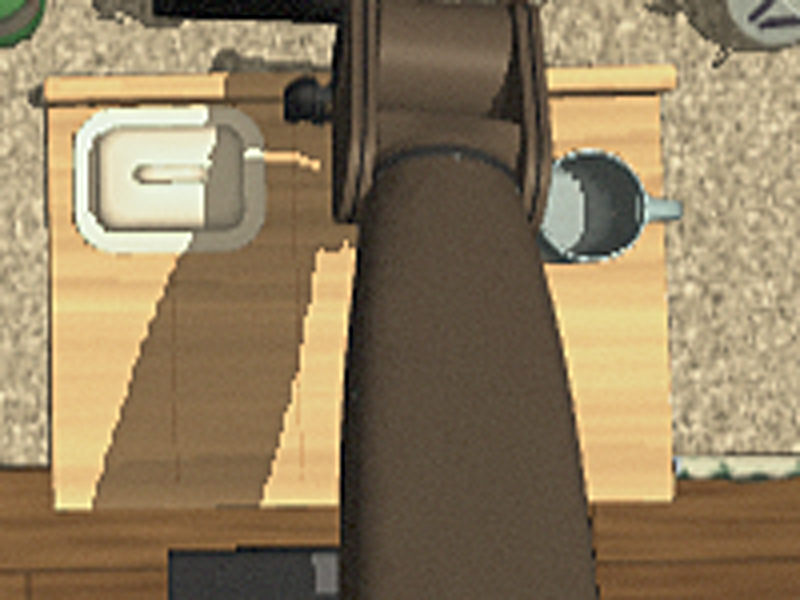

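The view shows the arm over the board, upstand ends at crop (50,103) and (676,92). Allowing for the camera's roll (about 11 rows) the board is now parallel, about 15 mm short. Continue slowly.

Call:
carry_out([
  [[1.5,0,0,0],[3,0,0,0],[4.5,0,0,0],[6,0,0,0],[7.5,0,0,0],[8.5,0,0,0],[9,0,0,0],[9,0,0,0]],
])

```text
time: 5.53
tcp_pos: [0.6044, 0.0289, 0.0342]
tool_rot: [1.0, 0.001, -0.005, -0.0]
ft_force: [-8.0, -0.4, 3.3]
opening: 1.001
grasp_force: 4.0
```

Call:
carry_out([
  [[0.5,0,0,0],[1,0,0,0],[1.5,0,0,0],[2,0,0,0],[2.5,0,0,0],[3,0,0,0],[3.5,0,0,0],[3.5,0,0,0]],
])

```text
time: 6.2
tcp_pos: [0.6073, 0.0289, 0.0341]
tool_rot: [1.0, 0.001, -0.006, -0.0]
ft_force: [-9.5, 0.2, 4.0]
opening: 0.999
grasp_force: 4.8
```

Call:
carry_out([
  [[0.3,0,0,0],[0.6,0,0,0],[0.9,0,0,0],[1.2,0,0,0],[1.5,0,0,0],[1.5,0,0,0],[1.5,0,0,0],[1.5,0,0,0]],
])

```text
time: 6.87
tcp_pos: [0.6072, 0.0289, 0.0338]
tool_rot: [1.0, 0.001, -0.008, -0.0]
ft_force: [-13.1, 0.0, 6.7]
opening: 0.996
grasp_force: 6.7
```

Call:
carry_out([
  [[-4,0,0,0],[-8,0,0,0],[-8,0,-20,0],[-8,0,-55,0],[-8,0,-95,0],[-15,0,-135,0],[-25,0,-175,0],[-40,0,-210,0]],
])

```text
time: 7.53
tcp_pos: [0.5738, 0.0282, 0.249]
tool_rot: [1.0, 0.0, 0.002, 0.0]
ft_force: [0.2, 0.7, -0.1]
opening: 0.994
grasp_force: 0.0
```

Call:
carry_out([
  [[-20,-30,-20,0],[-40,-60,-30,0],[-60,-95,-30,0],[-75,-130,-30,0],[-90,-165,-30,0],[-105,-200,-30,0],[-120,-235,-30,0],[-130,-260,-30,0]],
])

```text
time: 8.2
tcp_pos: [0.4414, 0.2909, 0.2761]
tool_rot: [1.0, 0.001, 0.001, -0.001]
ft_force: [0.8, -1.0, 0.1]
opening: 0.996
grasp_force: 0.0
```

```bash
python3 - <<'E'
from h import *
import pickle
c=camera("top"); pickle.dump(c,open("c1.pkl","wb")); im=cv2.cvtColor(c["img"],cv2.COLOR_RGB2BGR)[145:295,225:425]
cv2.imwrite("pics/t2.png",cv2.resize(im,None,fx=4,fy=4,interpolation=cv2.INTER_CUBIC)); print(read_state()["tcp_pos"],read_state()["ft_force"])
E
```

```text
[0.43995736 0.29382832 0.27601195] [-1.53746386  0.97181823  0.04879943]
```

View pics/t2.png

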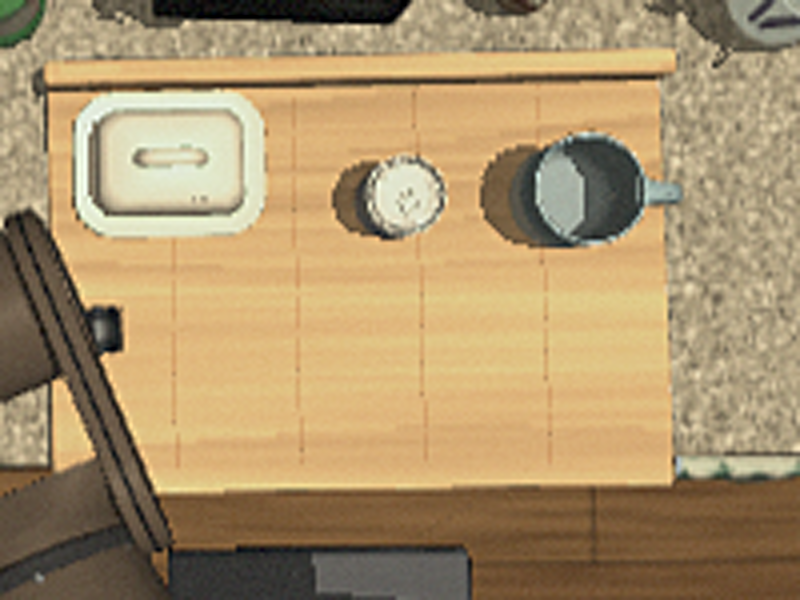

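Board now has upstand front-top edge at (50,87)–(676,75), tin top at (404,196), mug rim at (590,188), handle to the right; dish untouched.

```bash
python3 - <<'E'
from h import *
import pickle
c=pickle.load(open("c1.pkl","rb"))
for n,u,v,z in [("upL",50,88,.063),("upR",676,76,.063),("frL",170,491,.018),("frR",670,485,.018),("tin",404,196,.09),("mug",590,188,.110),("handle",682,192,.07),("dishBR",266,238,.03)]:
    print(n,ray(c,225+u/4-.4,145+v/4-.4,z).round(4))
g=cv2.cvtColor(c["img"],cv2.COLOR_RGB2GRAY).astype(float)
for u in (232,240,285,300,380,385,390):
    print(u,g[158:172,u].astype(int))
E
```

```text
upL [0.6152 0.2694 0.063 ]
upR [ 0.6162 -0.183   0.063 ]
frL [0.3202 0.1868 0.018 ]
frR [ 0.3191 -0.1813  0.018 ]
tin [0.5307 0.0195 0.09  ]
mug [ 0.5328 -0.1061  0.11  ]
handle [ 0.5317 -0.182   0.07  ]
dishBR [0.5054 0.1129 0.03  ]
232 [161 170 166 168 187 153 142 164 187 193 194 179 184 191]
240 [187 177 183 198 200 198 195 174  95  56 180 190 179 176]
285 [130 161 183 185 193 196 190 108  44 179 200 223 225 223]
300 [136 169 190 191 195 201 153  73  57 186 197 186 172 168]
380 [202 205 200 197 185 107  43 149 189 181 181 180 185 191]
385 [203 204 199 202 184  96  40 182 193 185 180 181 186 187]
390 [205 204 194 187 173  91  81 153 173 184 172 154 144 159]
```

Call:
carry_out([
  [[0,36,0,0],[4,72,0,0],[8,108,10,0],[12,144,25,0],[17,180,45,0],[22,214,65,0],[27,246,85,0],[32,274,100,0]],
], hand=0)

```text
time: 8.92
tcp_pos: [0.4746, 0.0123, 0.1743]
tool_rot: [1.0, -0.0, 0.0, 0.0]
ft_force: [0.3, 0.9, 0.3]
opening: 0.504
grasp_force: 0.0
```

Call:
carry_out([
  [[0,0,25,0],[0,0,50,0],[0,0,75,0],[0,0,100,0],[0,0,120,0],[0,0,132,0],[0,0,136,0],[0,0,136,0]],
])

```text
time: 9.58
tcp_pos: [0.4743, 0.0143, 0.0386]
tool_rot: [1.0, 0.0, -0.001, -0.0]
ft_force: [1.2, -0.6, 0.4]
opening: 0.5
grasp_force: 0.0
```

Call:
carry_out([
  [[3,-5,0,0],[8,-5,0,0],[13,-5,0,0],[18,-5,0,0],[22,-5,0,0],[26,-5,0,0],[30,-5,0,0],[34,-5,0,0]],
])

```text
time: 10.25
tcp_pos: [0.509, 0.0193, 0.0393]
tool_rot: [1.0, 0.0, -0.0, -0.0]
ft_force: [-1.2, 0.2, 1.2]
opening: 0.497
grasp_force: 0.2
```

Call:
carry_out([
  [[3,0,0,0],[6,0,0,0],[9,0,0,0],[12,0,0,0],[15,0,0,0],[18,0,0,0],[21,0,0,0],[24,0,0,0]],
])

```text
time: 10.92
tcp_pos: [0.533, 0.0194, 0.0393]
tool_rot: [1.0, 0.0, -0.0, -0.0]
ft_force: [-1.4, 0.6, -0.2]
opening: 0.499
grasp_force: 0.2
```

Call:
carry_out([
  [[3,0,0,0],[6,0,0,0],[9,0,0,0],[12,0,0,0],[14,0,0,0],[16,0,0,0],[18,0,0,0],[20,0,0,0]],
])

```text
time: 11.58
tcp_pos: [0.5529, 0.0194, 0.0393]
tool_rot: [1.0, 0.0, -0.0, 0.0]
ft_force: [-1.0, 0.4, 0.3]
opening: 0.498
grasp_force: 0.2
```

Near the predicted contact at about 0.5595; go slowly.

Call:
carry_out([
  [[1,0,0,0],[2,0,0,0],[3,0,0,0],[4,0,0,0],[5,0,0,0],[6,0,0,0],[6.5,0,0,0],[7,0,0,0]],
])

```text
time: 12.25
tcp_pos: [0.5598, 0.0194, 0.0393]
tool_rot: [1.0, 0.0, -0.0, -0.0]
ft_force: [-1.1, -0.3, 1.1]
opening: 0.502
grasp_force: 0.2
```

Call:
carry_out([
  [[0.3,0,0,0],[0.6,0,0,0],[0.9,0,0,0],[1.2,0,0,0],[1.5,0,0,0],[1.5,0,0,0],[1.5,0,0,0],[1.5,0,0,0]],
])

```text
time: 12.92
tcp_pos: [0.5601, 0.0194, 0.0391]
tool_rot: [1.0, 0.0, -0.002, -0.0]
ft_force: [-6.0, 0.1, 3.9]
opening: 0.498
grasp_force: 2.2
```

Call:
carry_out([
  [[-10,0,0,0],[-30,0,0,0],[-50,0,-25,0],[-65,0,-60,0],[-80,10,-95,0],[-96,40,-110,0],[-96,80,-110,0],[-96,115,-110,0]],
])

```text
time: 13.58
tcp_pos: [0.4659, -0.0971, 0.1517]
tool_rot: [1.0, 0.001, 0.003, 0.002]
ft_force: [0.5, 0.9, -0.9]
opening: 0.504
grasp_force: 0.0
```

Call:
carry_out([
  [[0,10,0,0],[0,10,20,0],[0,10,45,0],[0,10,70,0],[0,10,90,0],[0,10,100,0],[0,10,101,0],[0,10,101,0]],
])

```text
time: 14.25
tcp_pos: [0.4653, -0.1054, 0.0482]
tool_rot: [1.0, 0.0, -0.0, -0.0]
ft_force: [0.6, 0.3, -1.1]
opening: 0.5
grasp_force: 0.0
```

Contact with the mug is expected near 0.492, the upstand at about 0.5367.

Call:
carry_out([
  [[4,0,0,0],[9,0,0,0],[14,0,0,0],[18,0,0,0],[22,0,0,0],[26,0,0,0],[30,0,0,0],[34,0,0,0]],
])

```text
time: 14.92
tcp_pos: [0.4996, -0.1056, 0.0484]
tool_rot: [1.0, 0.0, -0.0, -0.0]
ft_force: [-1.4, -0.8, 0.7]
opening: 0.498
grasp_force: 0.0
```

Call:
carry_out([
  [[3,0,0,0],[6,0,0,0],[9,0,0,0],[12,0,0,0],[15,0,0,0],[18,0,0,0],[21,0,0,0],[24,0,0,0]],
])

```text
time: 15.58
tcp_pos: [0.5236, -0.1056, 0.0483]
tool_rot: [1.0, 0.0, -0.0, -0.0]
ft_force: [-1.5, 0.5, 0.8]
opening: 0.503
grasp_force: 0.0
```

Call:
carry_out([
  [[1.5,0,0,0],[3,0,0,0],[4.5,0,0,0],[6,0,0,0],[7.5,0,0,0],[9,0,0,0],[10.5,0,0,0],[11,0,0,0]],
])

```text
time: 16.25
tcp_pos: [0.5345, -0.1056, 0.0483]
tool_rot: [1.0, 0.0, 0.0, 0.0]
ft_force: [-1.7, -0.2, 0.5]
opening: 0.502
grasp_force: 0.0
```

Call:
carry_out([
  [[0.5,0,0,0],[1,0,0,0],[1.5,0,0,0],[2,0,0,0],[2.5,0,0,0],[3,0,0,0],[3.3,0,0,0],[3.3,0,0,0]],
])

```text
time: 16.92
tcp_pos: [0.5352, -0.1056, 0.0482]
tool_rot: [1.0, 0.0, -0.003, -0.0]
ft_force: [-10.5, -1.9, 7.4]
opening: 0.503
grasp_force: 0.0
```

Call:
carry_out([
  [[-8,0,0,0],[-25,0,0,0],[-50,0,0,0],[-65,0,-30,0],[-75,0,-70,0],[-85,0,-110,0],[-90,0,-150,0],[-95,0,-190,0]],
])

```text
time: 17.58
tcp_pos: [0.4419, -0.1054, 0.2399]
tool_rot: [1.0, 0.0, 0.001, 0.0]
ft_force: [1.1, 0.1, 0.1]
opening: 0.501
grasp_force: 0.0
```

Call:
carry_out([
  [[0,-30,-25,0],[0,-65,-40,0],[0,-105,-40,0],[0,-145,-40,0],[0,-185,-40,0],[0,-225,-40,0],[0,-265,-40,0],[0,-305,-40,0]],
])

```text
time: 18.25
tcp_pos: [0.4421, 0.2015, 0.2784]
tool_rot: [1.0, 0.0, 0.001, -0.001]
ft_force: [1.1, -0.2, -0.3]
opening: 0.495
grasp_force: 0.0
```

Call:
carry_out([
  [[0,-30,0,0],[0,-60,0,0],[0,-80,0,0],[0,-90,0,0],[0,-90,0,0],[0,-90,0,0],[0,-90,0,0],[0,-90,0,0]],
])

```text
time: 18.92
tcp_pos: [0.4426, 0.2882, 0.2783]
tool_rot: [1.0, -0.001, 0.0, 0.0]
ft_force: [-0.5, 0.9, 0.4]
opening: 0.497
grasp_force: 0.0
```

```bash
python3 - <<'E'
from h import *
import pickle
c=camera("top"); pickle.dump(c,open("c2.pkl","wb")); im=cv2.cvtColor(c["img"],cv2.COLOR_RGB2BGR)[145:295,225:425]
cv2.imwrite("pics/t3.png",cv2.resize(im,None,fx=4,fy=4,interpolation=cv2.INTER_CUBIC)); print(read_state()["tcp_pos"],read_state()["ft_force"])
# expected home upstand front-top edge ends, tin top, mug rim in crop px
P=[(.619,.27,.063),(.619,-.183,.063),(.5905,.0195,.09),(.5805,-.106,.11)]
print(((proj(c,P)-[225-.4,145-.4])*4).round(0))
E
```

```text
[0.44267174 0.28821152 0.2783949 ] [0.03799866 0.31453382 0.54786144]
[[ 49.  83.]
 [676.  72.]
 [402. 112.]
 [587. 119.]]
```

View pics/t3.png

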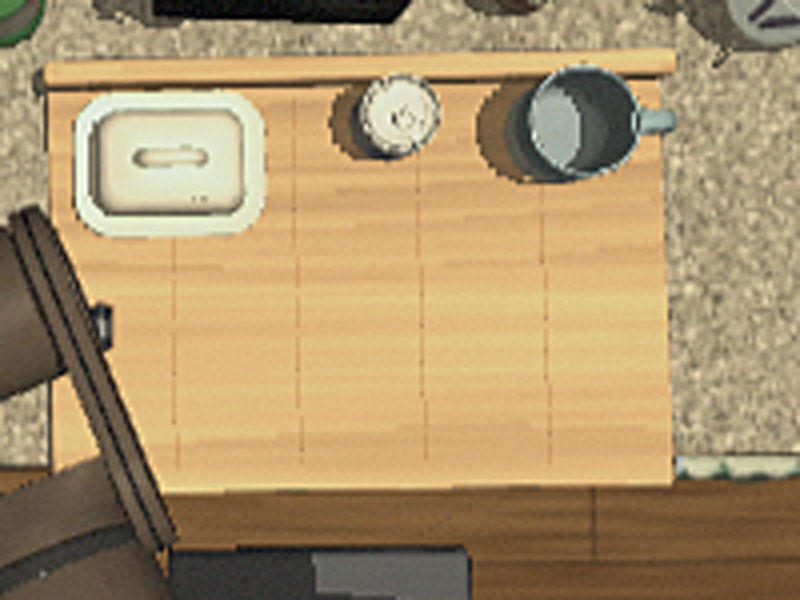

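The top view shows tin (400,116), mug (584,123) and upstand edge (50,87)–(676,75) all offset by the same 3–4 crop pixels from the home positions. That is calibration bias; the worktop edge showed the same. Dish and cover are in place, and the force stops agree with home.

```bash
python3 -c "
from h import *
print(sign_off())"
```

```text
the job is handed in; nothing more can be done
None
```

I pushed the board until it stopped against the worktop edge and pushed the tin and mug back to the upstand, all confirmed by contact force and the top view; the job is handed in at about 19 s, but sign-off returned no verdict.

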